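# Lock the drain pump cap with the long socket key

### The arm

A 6-joint arm with a two-finger parallel gripper is mounted at the origin on a cart in front of the work surface, level with it; the furniture and walls round the work are solid. World frame = base frame: x ahead of the robot, y to its left, z up, the work surface at z = 0. Lengths are in m, angles in degrees, forces in N, time in s.
With the tool pointing down it reaches from about 0.25 to 0.725 m from the base axis. Payload 9.7 kg.
Tool frame: the origin (TCP) lies midway between the tips of the shut fingers; the grasp point (between the pads) lies 19 mm behind it; z points along the fingers, x is the direction in which the jaws open and shut, and the axes are right-handed (so a half turn about z gives the same grasp; the last joint's range is limited). The gripper opens to 85 mm and grips with 20 to 120 N. Pads are 22 mm wide; open, the fingers measure 114 mm over their backs; the gripper's body (76 mm by 85 mm) begins 54 mm behind the grasp point. The pads swing forward as they close: fully open they stand 13 mm farther back than shut.
Start: joints at [-68.468, 4.979, 10.078, 95.1, 0, 90], TCP at [0.202, -0.512, 0.194] pointing down, gripper open.
Joint ranges: [-179.16, 179.16], [-48.56, 103.87], [-65.8, 70.77], [-126.05, 130.52], [-82.76, 87.17], [-180, 180]. Speed limits (degrees/s): [127.2, 127.2, 147.25, 180, 180, 180].

### API

Orientations are given as [roll, pitch, yaw] about the fixed x, y, z axes, in that order (R = Rz(yaw) Ry(pitch) Rx(roll)).
In Python, from workcell import bot, optics gives the robot as it stands.
- The arm moves only by the shell command python3 -m creep 'ROWS' [FORCE]. ROWS is JSON, a list of rows, each a list of 7 numbers: the shift along the tool's x, y, z in m, then the turn, a rotation vector about the tool's x, y, z in rad, then the opening, from 0 (shut) to 1 (fully open). A call has 1 to 8 rows; each row is the pose to reach, as a shift and turn from the pose commanded when the call began, along the tool's axes at that moment; what a row does not reach only later rows make up. A row lasts 1/10 s, in which the tool goes at most 50 mm and 8.59 degrees, less where a joint would pass 70% of its speed; a pose out of reach is approached as far as the arm can. A call with a gripper value outside its range is refused whole. The fingers move at their own pace and stop on an object; FORCE is the grip in N (left out, the last holds). Time passes only in rows, so rows that repeat a pose let the fingers close. It gives the time, the measured TCP pose, the force and the opening at its end, in the units of the state.
- bot.get_obs(): the state, without advancing time (a new reading comes with each control period).
- optics.camera(name): name is "scene" or "top" or "wrist"; returns the picture (400x640x3 uint8, red, green, blue); there is no depth.
- optics.camera_params(name): a dict with "camera_matrix" (3x3 intrinsics, pixels), "R" (3x3) and "t" (3): a world point X has camera coordinates R X + t; the wrist camera has in their place "mount" (4x4, takes a point from camera to tool coordinates, whose origin is the TCP and whose axes are the tool frame's). Camera axes: x right, y down, z forward; pixel columns grow to the right and rows downward; lengths in m; the calibration is good to about 2 mm. A picture is of the moment at which its call begins: read the wrist's pose just before it. camera_params takes no time and is no camera call.
- bot.job_done(): hands the job in, once; it reports no verdict.
The state is a dict: "time": time; "q": joint angles; "qd": joint speeds; "joint_efforts": joint torques, N m; "ee_pos": TCP position; "tcp_rot": TCP orientation; "wrist_force": force on the tool from outside, world axes, zero at the start; "torque": the same for the moment, N m; "opening": finger opening in m.
Only numpy, scipy, OpenCV 4.12 (cv2) and the standard library are available. Lean on these libraries where they do the work, as an engineer would, in place of code of your own. Each camera call takes 0.05 s, during which the arm holds its last target.

### The job

The cap at the bottom of the orange-collared pump's deep well is still unlocked. Lift the long T-handled socket key out of its stand, lower it into that well until its slot sits fully home over the cap's rib, and turn the cap clockwise (seen from above) to its stop. Then let go and leave the key standing upright in the well; do not turn the cap of the blue-collared pump.

Things in the scene. Friction and masses are not known exactly. Their poses are not given: they have to be found in the camera images.
- key_bar (a point): Centre of the red crossbar on the loose steel key (0.2 kg, 165 mm long, upright in a fixed dark cup, rim 40 mm above the worktop). Bar 70 mm long (x), 16 thick (y, grip this way), 24 high; z up. A 13 mm shaft leads to a round foot, 52 mm wide, its end 153 mm below this point; slot under the foot 20 mm wide, 18 deep, open at both ends, parallel to the bar.
- drain_cap_rib (a point): Axis point on the cap's flat deck (where the key's foot rests) at the bottom of the orange-collared pump's well; z up. Yellow rib across the deck: 52 mm long (x, turns with the cap), 7 thick, 16 high; fits the key's slot either way round. Well 72 mm wide, rim 93 mm above this point. Grey housing, 115 mm high, within 80 mm of the axis, fixed. Key fully home: its bar centre is 153 mm above this point.
- drain_cap (a joint): Turn of the orange-collared pump's cap, rad: grows clockwise seen from above, starts at 0 to 0.2 (unlocked), hard stop at 1.0 (locked); stays where left, turns with 0.12 N m. The loose slot lets the key turn about 0.33 rad either way from parallel to the rib before the cap follows. White marks on the collar show the rib's direction at 0.
- rinse_cap (a joint): Turn of the cap in the blue-collared pump, rad, same sense; starts at 0 and must stay there. That pump is of the same shape and height, and stands 0.2 to 0.3 m to the left or right of the orange-collared one.
Things that resemble listed ones, but are neither listed nor needed, are in the scene too. Of the things that look like the part that bears key_bar, the largest one is meant.

How it is judged (in metres and radians):
On the way:
1. the key sits fully home over the rib in the orange-collared well, with the cap not yet locked (horizontal distance between key_bar and drain_cap_rib below 0.03 m and z of key_bar in the frame of drain_cap_rib between 0.135 and 0.16 m and angle between key_bar's own z axis and vertical below 0.26 rad and value of joint drain_cap below 0.7 rad), for 0.1 s.
At the end, for the whole second after the job is handed in: The orange-collared pump's cap is turned to its stop (joint 0.85 rad or more of 1.0); the key stands released in that well, its foot home on the cap (within 7 mm of height), its bar within 30 mm of the well's axis and within 15 degrees of upright (value of joint drain_cap above 0.85 rad and horizontal distance between key_bar and drain_cap_rib below 0.03 m and z of key_bar in the frame of drain_cap_rib between 0.135 and 0.16 m and angle between key_bar's own z axis and vertical below 0.26 rad); the robot touches nothing.
It fails at once if the cap of the blue-collared pump is turned (by more than 0.15 rad) (value of joint rinse_cap above 0.15 rad).
It also fails if it takes over 38 s, if anything falls off the work surface, if the arm or the gripper's body presses on something with over 40 N, if the wrist force passes 120 N, or if a joint passes its speed limit or range.

## Working session

There is one attempt and no reset: what is moved stays moved. The work goes in short steps, Python scripts to look and compute and a shell command to move; the robot and the scene stay as the last step left them, time stands still between calls to the robot, and variables do not carry over. Pictures are saved under pics/ and viewed, and the job is handed in when it is done.

```bash
mkdir -p pics; ls; python3 - <<'E'
from workcell import bot, optics
import cv2,json
o=bot.get_obs();print(o)
for n in ["scene","top","wrist"]:
    im=optics.camera(n);cv2.imwrite(f"pics/{n}0.png",im[:,:,::-1])
    print(n,{k:v.tolist() if hasattr(v,'tolist') else v for k,v in optics.camera_params(n).items()})
E
```

```text
pics
{'time': 0.0, 'q': array([-6.84695044e+01,  5.00968387e+00,  1.00332185e+01,  9.50991434e+01,
        7.63803053e-04,  8.99988844e+01]), 'qd': array([ 0.00220759, -0.09666399,  0.06015651,  0.04968904, -0.05406261,
       -0.19589599]), 'joint_efforts': array([ 6.86362728e-04, -5.20393431e+01,  4.64802575e+01,  1.62882416e-02,
       -2.80644218e-05,  2.22476774e-05]), 'ee_pos': array([ 0.20174764, -0.51135619,  0.19358562]), 'tcp_rot': array([-1.79999235e+02,  7.56087368e-02, -6.84683888e+01]), 'wrist_force': array([-0.19751513, -0.36065502, -0.17306673]), 'torque': array([ 0.00425029,  0.03037555, -0.07750587]), 'opening': 0.08538843050849851}
scene {'camera_matrix': [[483.8521855362339, 0.0, 319.4602741323497], [0.0, 483.8521855362339, 203.38404776863774], [0.0, 0.0, 1.0]], 'R': [[-0.8499694178186706, -0.526634548929724, 0.014423614199505469], [-0.3802310916151233, 0.5942691269561104, -0.7087090529378004], [0.3646591637984186, -0.607865327700477, -0.7053534132882818]], 't': [0.41828357221629253, 0.2819923318033396, 0.8606654461620061]}
top {'camera_matrix': [[436.1267385224924, 0.0, 324.74450188358657], [0.0, 436.1267385224924, 195.46834357293963], [0.0, 0.0, 1.0]], 'R': [[-0.005480487813955611, -0.999963510209107, -0.00655305299856818], [-0.9874973962847027, 0.006444331598459481, -0.157503533043489], [0.15754001581900834, 0.005607926580301941, -0.9874966807919996]], 't': [0.022015597514847, 0.513662684413615, 0.8887180641191734]}
wrist {'camera_matrix': [[343.3465737701563, 0.0, 316.4013697269433], [0.0, 343.3465737701563, 202.65162588190253], [0.0, 0.0, 1.0]], 'mount': [[0.9999997780006682, 0.00031423026085681524, 0.0005875865526108497, -0.0007607967166097795], [-0.00046059918234158217, 0.9632011981007492, 0.26878102579176544, -0.06823014466068203], [-0.00048150493961476854, -0.26878123676444315, 0.9632011290049283, -0.179652013028765], [0.0, 0.0, 0.0, 1.0]]}
```

View pics/scene0.png

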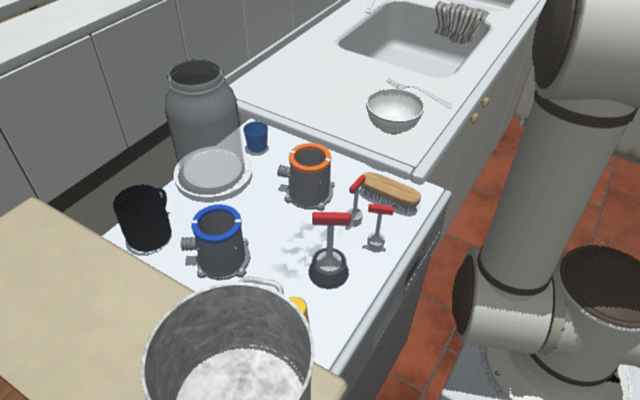

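View pics/top0.png

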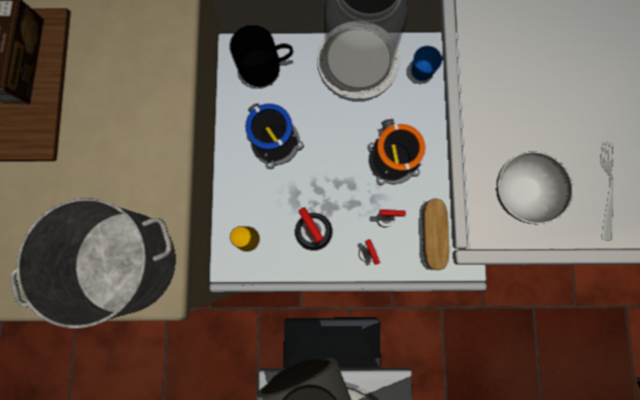

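View pics/wrist0.png

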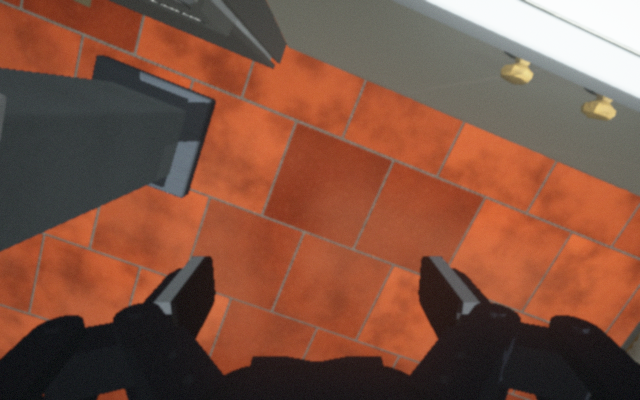

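Three red T-bars could be taken for the key. In the top view they are at (312,225), in the dark cup, and at (392,212) and (373,251), both small. I choose the largest one, in the dark cup, which is at (331,219) in the scene view. Now I'll check it in close crops.

```bash
python3 - <<'E'
import cv2,numpy as np
t=cv2.imread("pics/top0.png");s=cv2.imread("pics/scene0.png")
r=lambda im,x,y,w,h,k:cv2.resize(im[y:y+h,x:x+w],None,fx=k,fy=k,interpolation=cv2.INTER_CUBIC)
cv2.imwrite("pics/c1.png",np.hstack([r(t,280,190,66,66,6),r(t,365,115,66,66,6)]))
cv2.imwrite("pics/c2.png",np.hstack([r(s,290,195,80,100,5),r(s,270,135,80,100,5)]))
E
```

```text
(no output)
```

View pics/c1.png

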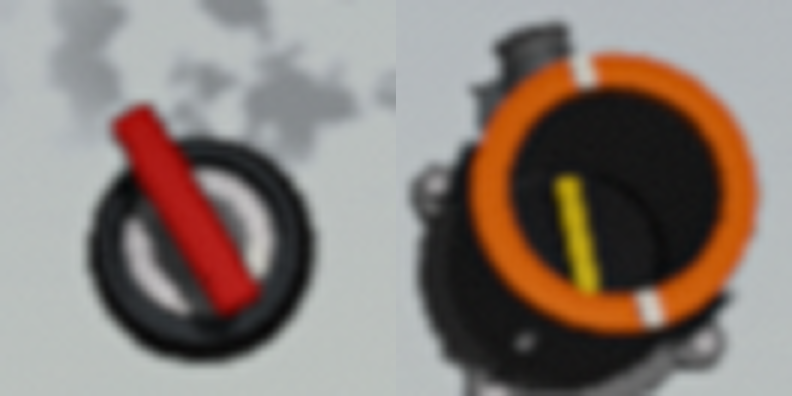

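View pics/c2.png

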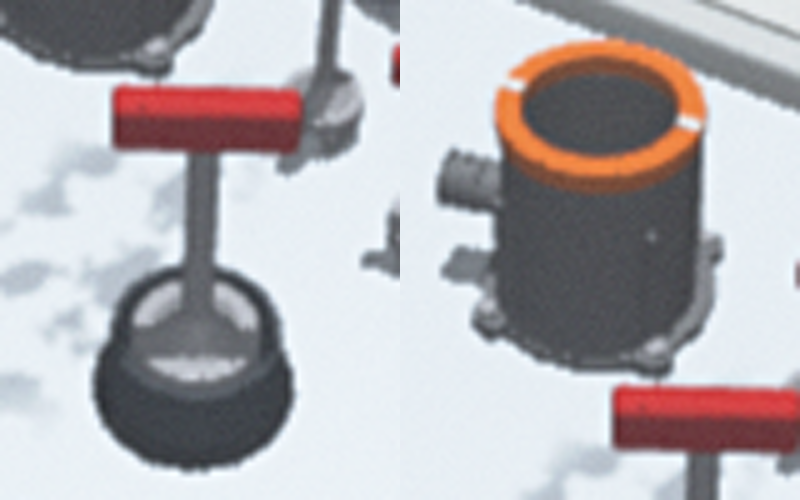

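```bash
cat > h.py <<'E'
import numpy as np
from workcell import bot, optics
def P(n):
    p=optics.camera_params(n);K=np.array(p["camera_matrix"])
    if "R" in p: R=np.array(p["R"]);t=np.array(p["t"])
    else:
        from scipy.spatial.transform import Rotation as Ro
        o=bot.get_obs();T=np.eye(4);T[:3,:3]=Ro.from_euler('xyz',o["tcp_rot"],degrees=True).as_matrix();T[:3,3]=o["ee_pos"]
        M=np.linalg.inv(T@np.array(p["mount"]));R=M[:3,:3];t=M[:3,3]
    return K,R,t
def ray(n,u,v):
    K,R,t=P(n);d=R.T@np.linalg.solve(K,[u,v,1]);return -R.T@t,d
def atz(n,u,v,z):
    c,d=ray(n,u,v);return c+d*(z-c[2])/d[2]
def tri(*obs):
    A=np.zeros((3,3));b=np.zeros(3)
    for n,u,v in obs:
        c,d=ray(n,u,v);d=d/np.linalg.norm(d);M=np.eye(3)-np.outer(d,d);A+=M;b+=M@c
    return np.linalg.solve(A,b)
def proj(n,X):
    K,R,t=P(n);p=K@(R@np.array(X)+t);return p[:2]/p[2]
E
python3 - <<'E'
from h import *
np.set_printoptions(precision=4,suppress=True)
a=tri(("top",302.2,209.7),("scene",313.6,214));b=tri(("top",319.5,240.5),("scene",350,214.4))
print(a,b,(a+b)/2,np.linalg.norm(a-b),np.degrees(np.arctan2(*(a-b)[1::-1])))
for z in(.19,.2):
  a,b=atz("top",302.2,209.7,z),atz("top",319.5,240.5,z);print(z,(a+b)/2,np.linalg.norm(a-b),np.degrees(np.arctan2(*(a-b)[1::-1])))
c=tri(("top",401.3,147),("scene",270+201/5,135+110/5));print("rim",c,atz("top",401.3,147,.115))
a,b=atz("top",396.2,127,.115),atz("top",407.3,166.3,.115);print("marks",(a+b)/2,np.linalg.norm(a-b),np.degrees(np.arctan2(*(a-b)[1::-1])))
a,b=atz("top",393.5,145,.038),atz("top",397.3,163.3,.038);print("rib",a,b,(a+b)/2,np.linalg.norm(a-b),np.degrees(np.arctan2(*(a-b)[1::-1])))
print(ray("top",0,0)[0],ray("scene",0,0)[0])
E
```

```text
[0.4686 0.0601 0.1693] [0.4117 0.0284 0.1726] [0.4402 0.0442 0.1709] 0.06517954097380141 29.115279722222347
0.19 [0.4373 0.043  0.19  ] 0.06262631537380026 29.180508262736108
0.2 [0.4364 0.0426 0.2   ] 0.06181156247330688 29.180508262736108
rim [ 0.6013 -0.1354  0.1084] [ 0.5987 -0.1345  0.115 ]
marks [ 0.5997 -0.1354  0.115 ] 0.0831652325242538 13.491718137635841
rib [ 0.6244 -0.1312  0.038 ] [ 0.5836 -0.1382  0.038 ] [ 0.604  -0.1347  0.038 ] 0.04143614937253084 9.679007174528708
[0.3674 0.0137 0.9587] [0.1489 0.5759 0.8009]
```

```bash
cat >> h.py <<'E'
def goto(x,y,z,yaw):
    """tool-frame shift and turn to reach target with tool straight down"""
    from scipy.spatial.transform import Rotation as Ro
    np.set_printoptions(precision=4,suppress=True)
    o=bot.get_obs();R=Ro.from_euler('xyz',o["tcp_rot"],degrees=True)
    T=Ro.from_euler('xyz',[180,0,yaw],degrees=True)
    print("q",o["q"].round(1),"pos",o["ee_pos"].round(4),"rot",o["tcp_rot"].round(1),"F",o["wrist_force"].round(1),"M",o["torque"].round(2),"t",round(o["time"],2))
    print("shift",R.inv().apply(np.array([x,y,z])-o["ee_pos"]),"turn",(R.inv()*T).as_rotvec())
E
python3 -m creep '[[0,0,-0.05,0,0,0.14,1],[0,0,-0.06,0,0,0.14,1]]' 40
python3 -c "
from h import *
goto(.44,.044,.25,-61);goto(.44,.044,.25,119)"
```

```text
time: 0.35
ee_pos: [0.2019, -0.5117, 0.2577]
tcp_rot: [-180.0, -0.2, -76.7]
wrist_force: [0.4, -0.1, 0.8]
opening: 0.0856
q [-68.5   6.8  19.2 102.3   0.   98.3] pos [ 0.2019 -0.5117  0.2577] rot [-180.    -0.2  -76.7] F [ 0.4 -0.1  0.8] M [-0.04  0.06  0.03] t 0.35
shift [-0.4863 -0.3592  0.0065] turn [-0.     -0.003  -0.2748]
q [-68.5   6.8  19.2 102.3   0.   98.3] pos [ 0.2019 -0.5117  0.2577] rot [-180.    -0.2  -76.7] F [ 0.4 -0.1  0.8] M [-0.04  0.06  0.03] t 0.35
shift [-0.4863 -0.3592  0.0065] turn [-0.0043  0.      2.8668]
```

```bash

python3 -m creep '[[-0.03,-0.022,0,0,0,-0.145,1],[-0.06,-0.044,0,0,0,-0.29,1],[-0.09,-0.066,0,0,0,-0.435,1],[-0.12,-0.088,0,0,0,-0.58,1],[-0.15,-0.11,0,0,0,-0.725,1],[-0.18,-0.132,0,0,0,-0.87,1],[-0.21,-0.154,0,0,0,-1.015,1],[-0.24,-0.176,0,0,0,-1.16,1]]'
python3 -c "
from h import *
goto(.40,.0,.25,119)"
```

```text
time: 1.15
ee_pos: [0.3173, -0.2359, 0.2546]
tcp_rot: [180.0, -0.1, -9.7]
wrist_force: [-0.1, -0.2, 0.1]
opening: 0.0854
q [-36.6 -14.1  -0.9 103.1   0.   63. ] pos [ 0.3173 -0.2359  0.2546] rot [180.   -0.1  -9.7] F [-0.1 -0.2  0.1] M [ 0.02 -0.06 -0.01] t 1.15
shift [ 0.0419 -0.2464  0.0045] turn [ 0.0012 -0.     -2.2458]
```

```bash

python3 -m creep '[[0.005,-0.03,0,0,0,-0.145,1],[0.01,-0.06,0,0,0,-0.29,1],[0.015,-0.09,0,0,0,-0.435,1],[0.02,-0.12,0,0,0,-0.58,1],[0.025,-0.15,0,0,0,-0.725,1],[0.03,-0.18,0,0,0,-0.87,1],[0.035,-0.21,0,0,0,-1.015,1],[0.04,-0.24,0,0,0,-1.16,1]]'
python3 -c "
from h import *
goto(.44,.044,.25,119)"
```

```text
time: 1.95
ee_pos: [0.3984, -0.0065, 0.2546]
tcp_rot: [180.0, -0.0, 56.8]
wrist_force: [0.2, -1.2, -0.1]
opening: 0.0854
q [ -0.9 -13.6  -0.6 103.   -0.   32.3] pos [ 0.3984 -0.0065  0.2546] rot [180.   -0.   56.8] F [ 0.2 -1.2 -0.1] M [ 0.03 -0.02  0.02] t 1.95
shift [0.065  0.0071 0.0046] turn [ 0.0009 -0.     -1.0853]
```

```bash

python3 -m creep '[[0.01,0.001,0,0,0,-0.14,1],[0.02,0.002,0,0,0,-0.28,1],[0.03,0.003,0,0,0,-0.42,1],[0.04,0.005,0,0,0,-0.56,1],[0.05,0.006,0,0,0,-0.7,1],[0.06,0.007,0,0,0,-0.84,1],[0.065,0.007,0,0,0,-0.98,1],[0.065,0.007,0,0,0,-1.085,1]]'
python3 - <<'E'
from h import *
import cv2
goto(.44,.044,.139,119)
im=optics.camera("wrist");cv2.imwrite("pics/w1.png",im[:,:,::-1])
goto(.44,.044,.139,119)
print(proj("wrist",[.44,.044,.17]))
E
```

```text
time: 2.75
ee_pos: [0.4403, 0.043, 0.2542]
tcp_rot: [180.0, 0.0, 119.0]
wrist_force: [-1.8, 0.4, -0.0]
opening: 0.0854
q [  5.6  -7.8   4.3 102.1   0.  -23.4] pos [0.4403 0.043  0.2542] rot [180.   0. 119.] F [-1.8  0.4 -0. ] M [0.03 0.03 0.02] t 2.75
shift [0.001  0.0002 0.1152] turn [ 0.0002  0.     -0.0002]
q [  5.6  -7.9   4.3 102.1   0.  -23.7] pos [0.4401 0.0428 0.2543] rot [180.    0.  119.3] F [ 0.8 -0.4 -0.9] M [ 0.05  0.06 -0.  ] t 2.8
shift [0.0011 0.0005 0.1153] turn [0.0002 0.     0.0048]
[316.9832 196.1955]
```

View pics/w1.png

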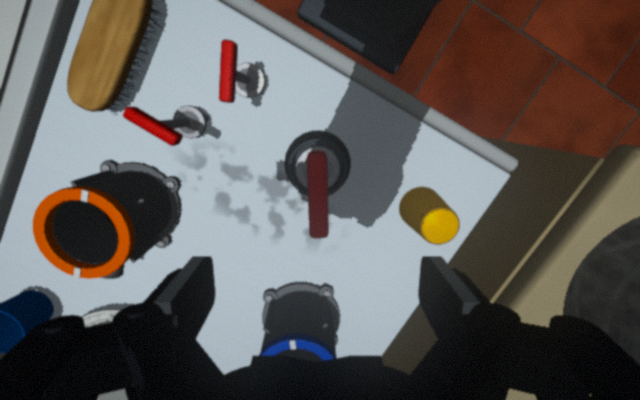

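The wrist view shows the large red bar at (317,194), where (317,196) was predicted, and it lies parallel to the pads. The two small T-bars are at (228,70) and (152,125). I'll descend and grip.

```bash

python3 -m creep '[[0.001,0,0.03,0,0,0,1],[0.001,0,0.06,0,0,0,1],[0.001,0,0.09,0,0,0,1],[0.001,0,0.115,0,0,0,1],[0.001,0,0.115,0,0,0,1],[0.001,0,0.115,0,0,0,0],[0.001,0,0.115,0,0,0,0],[0.001,0,0.115,0,0,0,0]]' 60
python3 -m creep '[[0,0,0,0,0,0,0],[0,0,0,0,0,0,0],[0,0,0,0,0,0,0],[0,0,0,0,0,0,0]]' 60
python3 - <<'E'
from h import *
import cv2
goto(.44,.044,.305,119)
im=optics.camera("scene");cv2.imwrite("pics/s2.png",cv2.resize(im[130:300,230:430,::-1],None,fx=3.5,fy=3.5))
E
```

```text
time: 3.6
ee_pos: [0.4402, 0.0435, 0.1408]
tcp_rot: [179.9, 0.0, 118.6]
wrist_force: [-0.8, -0.2, 0.3]
opening: 0.044
time: 4.0
ee_pos: [0.4394, 0.0434, 0.1394]
tcp_rot: [180.0, 0.0, 118.6]
wrist_force: [-0.3, 0.2, 0.1]
opening: 0.0001
q [  5.6 -10.6 -11.   89.6   0.  -23. ] pos [0.4394 0.0434 0.1394] rot [180.    0.  118.6] F [-0.3  0.2  0.1] M [-0.06 -0.01 -0.  ] t 4.0
shift [ 0.0002  0.0008 -0.1656] turn [ 0.0001  0.     -0.007 ]
```

View pics/s2.png

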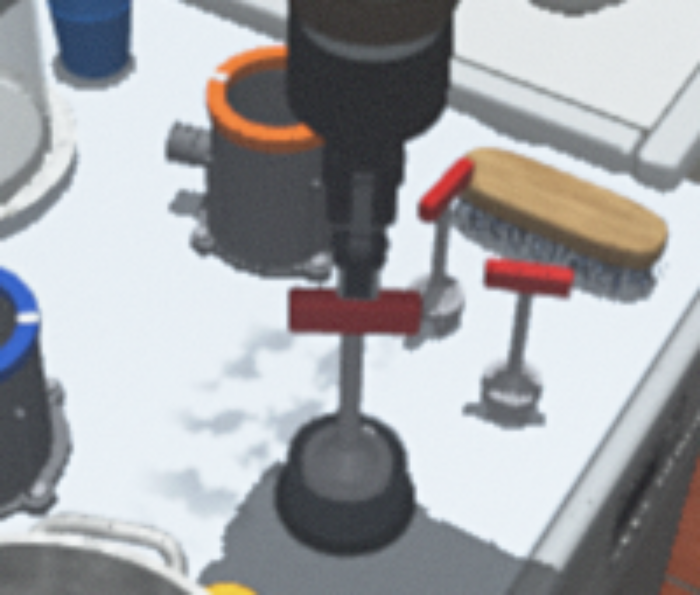

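```bash

python3 - <<'E'
from h import *
p=bot.get_obs()["ee_pos"];print(p)
c=lambda X:((proj("scene",X)-[230,130])*3.5)
for dz in(0,.019,.03,-.02,-.04):print(dz,c(p+[0,0,dz]))
E
```

```text
[0.43938133 0.04340779 0.13931329]
0 [358.40755253 336.18463319]
0.019 [359.62085548 311.5591974 ]
0.03 [360.34027997 296.95761619]
-0.02 [357.16898472 361.32284957]
-0.04 [355.96821778 385.69385204]
```

```bash

python3 - <<'E'
from h import *
import cv2
im=optics.camera("wrist");cv2.imwrite("pics/w2.png",im[:,:,::-1])
im=optics.camera("scene");cv2.imwrite("pics/s3.png",cv2.resize(im[180:300,280:400,::-1],None,fx=5,fy=5))
E
```

```text
(no output)
```

View pics/w2.png

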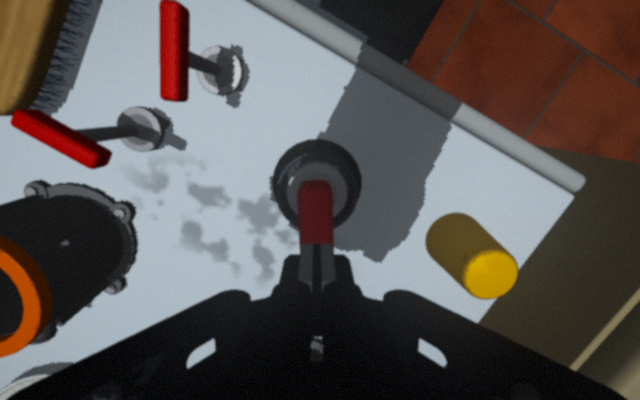

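View pics/s3.png

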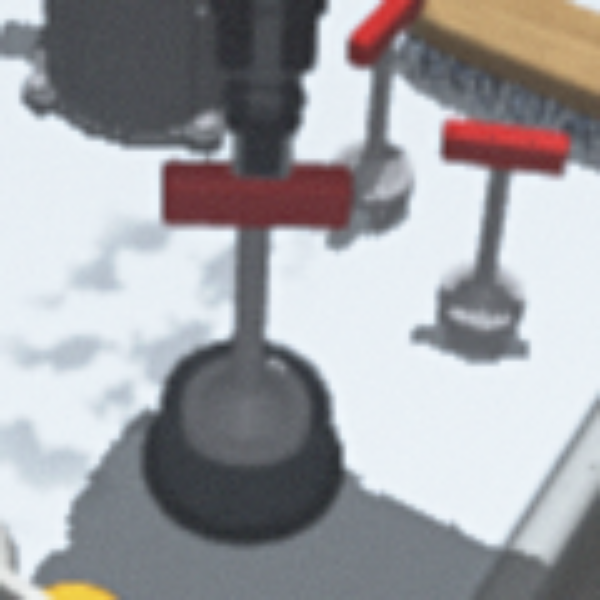

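```bash

python3 - <<'E'
from h import *
from scipy.spatial.transform import Rotation as Ro
p=optics.camera_params("wrist");K=np.array(p["camera_matrix"]);M=np.array(p["mount"])
def pj(pos,yaw,X):
    T=np.eye(4);T[:3,:3]=Ro.from_euler('xyz',[180,0,yaw],degrees=True).as_matrix();T[:3,3]=pos
    c=np.linalg.inv(T@M)@np.r_[X,1];q=K@c[:3];return (q[:2]/q[2]).round(0)
u=np.array([np.cos(np.radians(29.1)),np.sin(np.radians(29.1)),0])
B=np.array([.44,.044,.17])
for dz in(0,.03):
  print("dz",dz)
  for nm,X in dict(orange=[.6,-.1355,.115],m1=atz("top",396.2,127,.115),m2=atz("top",407.3,166.3,.115),barA=B+.035*u,barB=B-.035*u,cup=[B[0],B[1],.04]).items():
    print(nm,np.array(X).round(3),"w1",pj([.4403,.043,.2543+dz],119.1,X),"w2",pj([.4394,.0434,.1394+dz],118.6,X))
o=bot.get_obs();print(o["ee_pos"],o["wrist_force"],o["joint_efforts"],o["opening"])
E
```

```text
dz 0
orange [ 0.6   -0.136  0.115] w1 [ 79. 234.] w2 [-35. 298.]
m1 [ 0.64  -0.126  0.115] w1 [ 76. 270.] w2 [-35. 349.]
m2 [ 0.559 -0.145  0.115] w1 [ 84. 194.] w2 [-35. 242.]
barA [0.471 0.061 0.17 ] w1 [317. 237.] w2 [316. 322.]
barB [0.409 0.027 0.17 ] w1 [317. 152.] w2 [315. 185.]
cup [0.44  0.044 0.04 ] w1 [317. 168.] w2 [316. 192.]
dz 0.03
orange [ 0.6   -0.136  0.115] w1 [ 98. 224.] w2 [  4. 277.]
m1 [ 0.64  -0.126  0.115] w1 [ 94. 258.] w2 [  3. 323.]
m2 [ 0.559 -0.145  0.115] w1 [102. 187.] w2 [  6. 226.]
barA [0.471 0.061 0.17 ] w1 [317. 225.] w2 [316. 291.]
barB [0.409 0.027 0.17 ] w1 [317. 147.] w2 [315. 172.]
cup [0.44  0.044 0.04 ] w1 [317. 164.] w2 [316. 184.]
[0.43936939 0.04341545 0.13927703] [ 0.28798386 -0.04538688  0.22729029] [-4.21033561e-03 -3.52813196e+01  4.70097184e+01  2.38913817e-03
 -4.76683308e-04  3.68987257e-04] 2.0841756064685318e-05
```

```bash

python3 - <<'E'
import cv2
im=cv2.imread("pics/w2.png");cv2.imwrite("pics/w2c.png",cv2.resize(im[160:320,220:420],None,fx=4,fy=3.7,interpolation=cv2.INTER_CUBIC))
E
```

```text
(no output)
```

View pics/w2c.png

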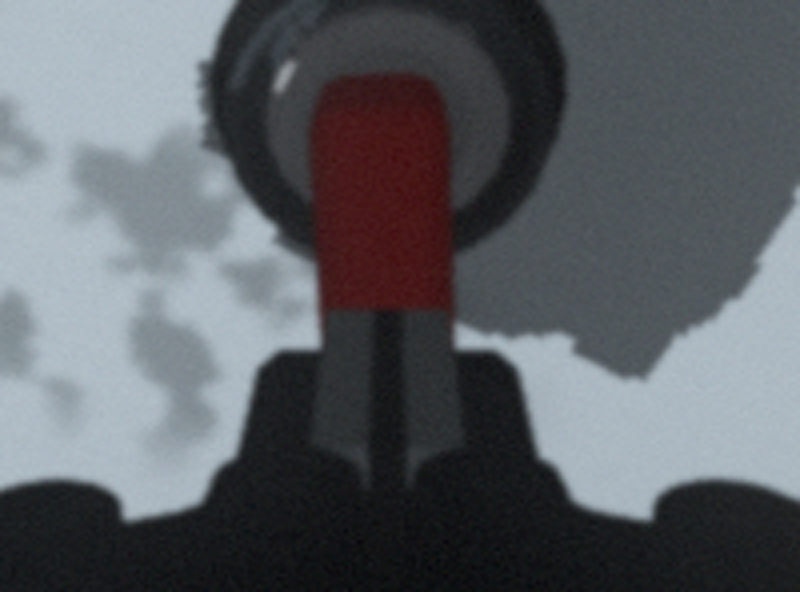

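```bash

python3 -m creep '[[0,0,-0.035,0,0,0,0],[0,0,-0.07,0,0,0,0],[0,0,-0.07,0,0,0,0]]'
python3 - <<'E'
from h import *
import cv2
goto(.44,.044,.305,119)
im=optics.camera("wrist");cv2.imwrite("pics/w3.png",im[:,:,::-1])
im=optics.camera("scene");cv2.imwrite("pics/s4.png",cv2.resize(im[130:300,230:430,::-1],None,fx=3.5,fy=3.5))
p=bot.get_obs()["ee_pos"];print(p,(proj("scene",p)-[230,130])*3.5)
E
```

```text
time: 4.45
ee_pos: [0.4407, 0.0435, 0.2136]
tcp_rot: [179.7, 0.1, 118.6]
wrist_force: [0.4, -1.0, -0.4]
opening: -0.0003
q [  5.6  -9.5  -1.7  97.4  -0.  -23. ] pos [0.4407 0.0435 0.2136] rot [179.7   0.1 118.6] F [ 0.4 -1.  -0.4] M [0.08 0.03 0.02] t 4.45
shift [ 0.0005  0.0001 -0.0914] turn [ 0.0054  0.0023 -0.007 ]
[0.4398 0.0434 0.2097] [362.3151 240.7457]
```

View pics/w3.png

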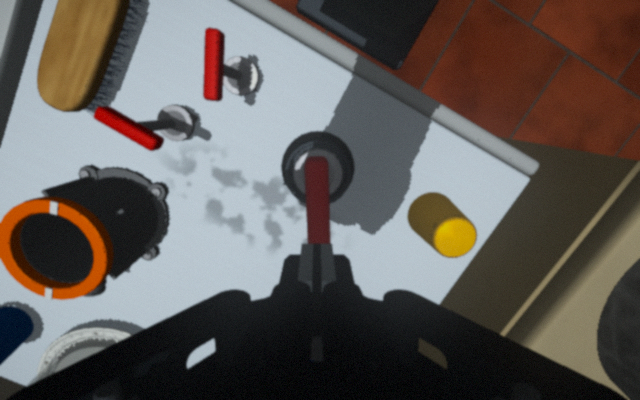

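View pics/s4.png

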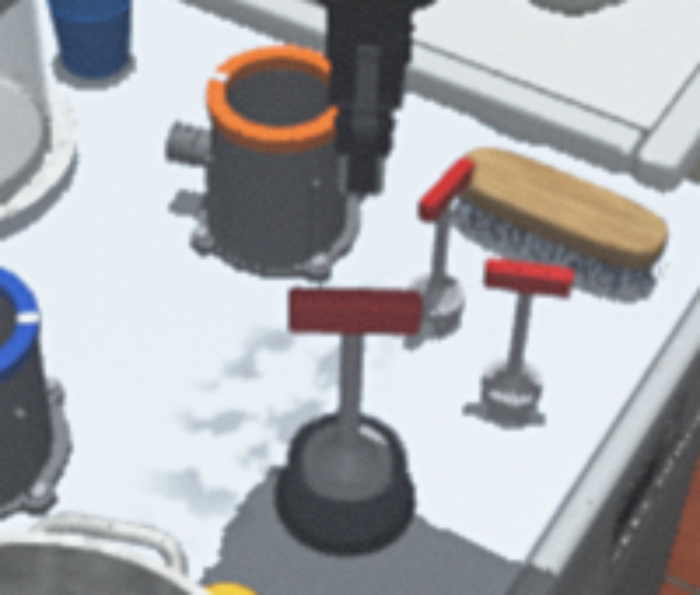

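The fingertips really end about 36 mm behind the reported TCP. In the wrist view they are at v=243 both times, and in the scene view they sit well above the projected TCP. So the fingers closed above the bar and the key did not move. I'll reopen and go that much lower, watching the force.

```bash

python3 -m creep '[[0,0,0,0,0,0,1],[0,0,0,0,0,0,1],[0,0,0,0,0,0,1],[0,0,0,0,0,0,1],[0,0,0.01,0,0,0,1],[0,0,0.03,0,0,0,1],[0,0,0.05,0,0,0,1]]' 80
python3 -c "
from h import *
goto(.44,.044,.102,119)"
```

```text
time: 5.25
ee_pos: [0.4394, 0.0434, 0.1581]
tcp_rot: [180.0, 0.0, 118.6]
wrist_force: [0.7, -0.3, 0.2]
opening: 0.0855
q [  5.6 -10.4  -8.8  91.7  -0.  -23. ] pos [0.4394 0.0434 0.1581] rot [180.    0.  118.6] F [ 0.7 -0.3  0.2] M [-0.02 -0.04 -0.01] t 5.25
shift [0.0003 0.0008 0.0561] turn [ 0.0002  0.0001 -0.007 ]
```

```bash

python3 -m creep '[[0,0.001,0.02,0,0,-0.007,1],[0,0.001,0.04,0,0,-0.007,1],[0,0.001,0.056,0,0,-0.007,1],[0,0.001,0.056,0,0,-0.007,0],[0,0.001,0.056,0,0,-0.007,0],[0,0.001,0.056,0,0,-0.007,0],[0,0.001,0.056,0,0,-0.007,0],[0,0.001,0.056,0,0,-0.007,0]]' 80
python3 - <<'E'
from h import *
import cv2
goto(.44,.044,.25,119)
print(bot.get_obs()["opening"])
im=optics.camera("wrist");cv2.imwrite("pics/w4.png",im[:,:,::-1])
im=optics.camera("scene");cv2.imwrite("pics/s5.png",cv2.resize(im[130:300,230:430,::-1],None,fx=3.5,fy=3.5))
E
```

```text
time: 6.05
ee_pos: [0.4408, 0.044, 0.1042]
tcp_rot: [179.9, 0.0, 119.0]
wrist_force: [-0.1, -0.4, -0.6]
opening: 0.0147
q [  5.7 -10.7 -14.9  85.7   0.  -23.3] pos [0.4408 0.044  0.1042] rot [179.9   0.  119. ] F [-0.1 -0.4 -0.6] M [-0.05  0.03 -0.04] t 6.05
shift [ 0.0003 -0.0005 -0.1458] turn [0.0015 0.0005 0.0001]
0.01474936982174832
```

View pics/s5.png

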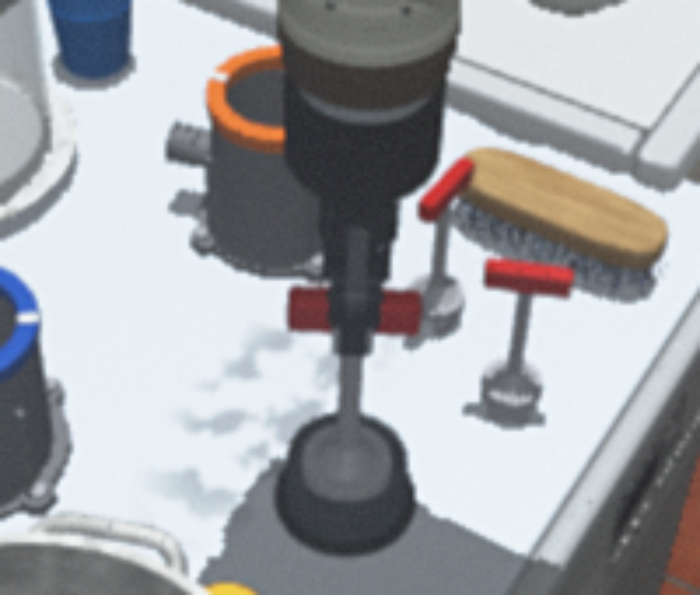

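View pics/w4.png

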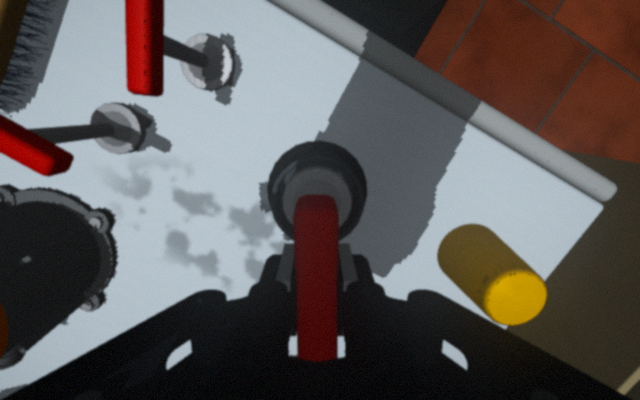

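The key is gripped: opening is 14.7 mm with the pads on the bar. I'll lift it, then check.

```bash

python3 -m creep '[[0,0,-0.01,0,0,0,0],[0,0,-0.03,0,0,0,0],[0,0,-0.06,0,0,0,0],[0,0,-0.09,0,0,0,0],[0,0,-0.12,0,0,0,0],[0,0,-0.15,0,0,0,0],[0,0,-0.155,0,0,0,0]]'
python3 - <<'E'
from h import *
import cv2
goto(.6,-.1355,.255,99.7)
print(bot.get_obs()["opening"])
im=optics.camera("scene");cv2.imwrite("pics/s6.png",cv2.resize(im[80:300,230:430,::-1],None,fx=2.7,fy=2.7))
E
```

```text
time: 6.85
ee_pos: [0.441, 0.0439, 0.2618]
tcp_rot: [179.8, 0.1, 119.0]
wrist_force: [-1.1, 0.2, -0.0]
opening: 0.0149
q [  5.7  -7.7   5.3 102.8  -0.  -23.3] pos [0.441  0.0439 0.2618] rot [179.8   0.1 119. ] F [-1.1  0.2 -0. ] M [-0.05 -0.03 -0.01] t 6.85
shift [-0.234   0.0521  0.0074] turn [0.0041 0.0011 0.3369]
0.014889809559626382
```

View pics/s6.png

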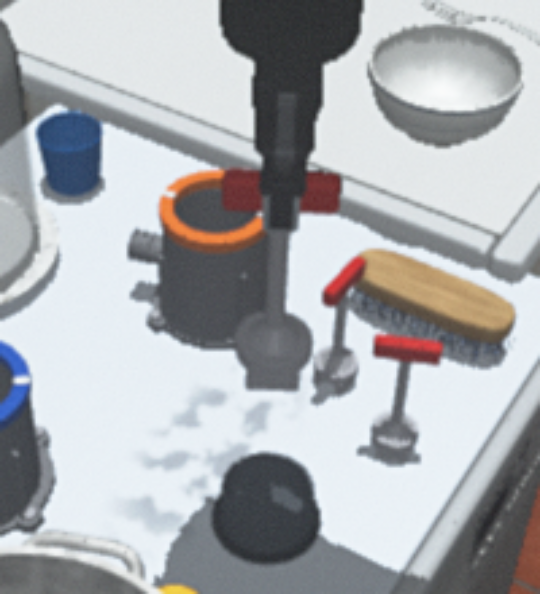

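The key hangs upright and clear of the cup, with its foot at (272,370) in the crop. Next I'll move over the orange well.

```bash

python3 -m creep '[[-0.02,0.004,0,0,0,0.03,0],[-0.05,0.011,0,0,0,0.08,0],[-0.085,0.019,0,0,0,0.13,0],[-0.12,0.027,0,0,0,0.18,0],[-0.155,0.035,0,0,0,0.23,0],[-0.19,0.042,0,0,0,0.28,0],[-0.22,0.049,0,0,0,0.33,0],[-0.234,0.052,0,0,0,0.337,0]]'
python3 -m creep '[[0,0,0,0,0,0,0],[0,0,0,0,0,0,0],[0,0,0,0,0,0,0]]'
python3 - <<'E'
from h import *
import cv2
goto(.6,-.1355,.25,99.7)
im=optics.camera("top");cv2.imwrite("pics/t7.png",cv2.resize(im[90:200,340:460,::-1],None,fx=5,fy=5))
im=optics.camera("scene");cv2.imwrite("pics/s7.png",cv2.resize(im[40:230,230:400,::-1],None,fx=3.1,fy=3.1))
goto(.6,-.1355,.25,99.7)
E
```

```text
time: 7.7
ee_pos: [0.6, -0.1375, 0.2554]
tcp_rot: [-179.8, -0.1, 99.5]
wrist_force: [0.4, 1.0, -2.1]
opening: 0.0149
time: 8.0
ee_pos: [0.5986, -0.1349, 0.2581]
tcp_rot: [-180.0, -0.0, 99.7]
wrist_force: [0.5, -0.6, -1.9]
opening: 0.0148
q [-12.7  16.6  30.7 104.2   0.  -22.4] pos [ 0.5986 -0.1349  0.2581] rot [-180.    -0.    99.7] F [ 0.5 -0.6 -1.9] M [-0.03  0.05 -0.04] t 8.0
shift [-0.0008  0.0013  0.008 ] turn [-0.0007 -0.0004  0.0006]
q [-12.7  16.5  30.7 104.2   0.  -22.4] pos [ 0.5988 -0.1349  0.2586] rot [180.    0.   99.7] F [ 0.6  0.1 -0.6] M [-0.02 -0.03  0.01] t 8.1
shift [-0.0008  0.0011  0.0086] turn [0.0003 0.     0.0008]
```

View pics/t7.png

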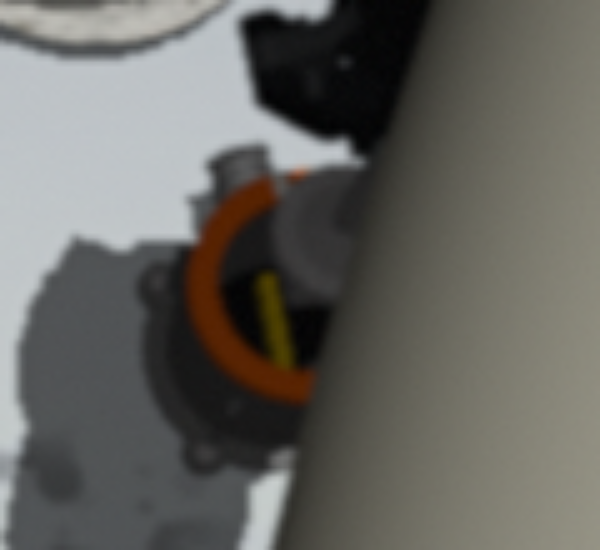

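View pics/s7.png

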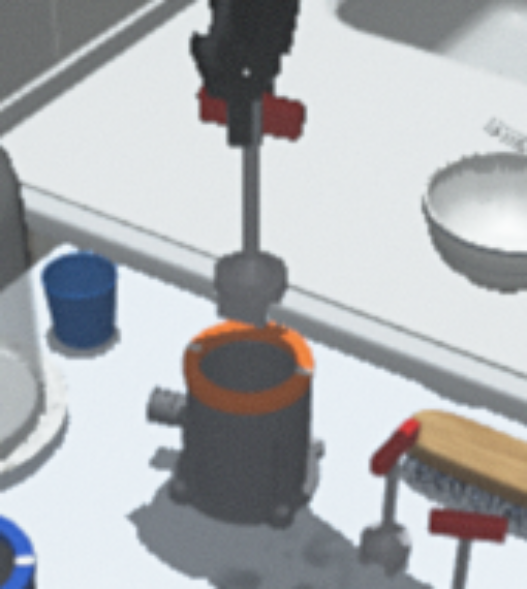

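```bash

python3 - <<'E'
from h import *
np.set_printoptions(precision=4,suppress=True)
for z in (.16,.178,.312): 
  X=[.5988,-.1349,z]
  print(z,"s7",(proj("scene",X)-[230,40])*3.1,"t7",(proj("top",X)-[340,90])*5)
print(atz("top",409,137,.165), atz("scene",309.9,40+262/3.1,.18))
E
python3 - <<'E'
import cv2
im=cv2.imread("pics/s7.png");cv2.imwrite("pics/s7c.png",cv2.resize(im[80:380,160:340],None,fx=3,fy=2,interpolation=cv2.INTER_CUBIC))
E
```

```text
0.16 s7 [252.5312 307.2214] t7 [327.366  252.9543]
0.178 s7 [252.6033 286.2992] t7 [335.9429 239.2417]
0.312 s7 [253.2008 112.7977] t7 [414.0092 114.4326]
[ 0.6043 -0.1408  0.165 ] [ 0.6155 -0.1547  0.18  ]
```

View pics/s7c.png

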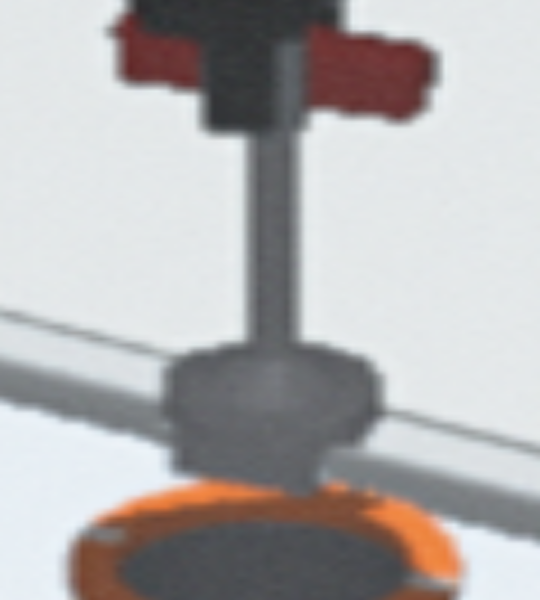

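```bash

python3 -m creep '[[-0.001,0.001,0.015,0,0,0,0],[-0.001,0.001,0.035,0,0,0,0],[-0.001,0.001,0.055,0,0,0,0],[-0.001,0.001,0.075,0,0,0,0],[-0.001,0.001,0.095,0,0,0,0],[-0.001,0.001,0.11,0,0,0,0],[-0.001,0.001,0.11,0,0,0,0]]'
python3 -c "
from h import *
goto(.6,-.1355,.12,99.7)"
```

```text
time: 8.8
ee_pos: [0.5991, -0.1356, 0.1464]
tcp_rot: [-179.8, -0.1, 99.7]
wrist_force: [0.1, 1.3, -2.7]
opening: 0.0148
q [-12.8  13.4  14.3  91.1   0.  -22.5] pos [ 0.5991 -0.1356  0.1464] rot [-179.8   -0.1   99.7] F [ 0.1  1.3 -2.7] M [-0.01  0.05 -0.  ] t 8.8
shift [-0.0001  0.001   0.0264] turn [-0.0028 -0.0012  0.0007]
```

```bash

python3 -m creep '[[0,0,0.006,0,0,0,0],[0,0,0.012,0,0,0,0],[0,0,0.018,0,0,0,0],[0,0,0.018,0,0,0,0]]'
python3 -m creep '[[0,0,0.004,0,0,0,0],[0,0,0.006,0,0,0,0],[0,0,0.006,0,0,0,0]]'
python3 -m creep '[[0,0,0.003,0,0,0,0],[0,0,0.003,0,0,0,0]]'
```

```text
time: 9.2
ee_pos: [0.6001, -0.1363, 0.1296]
tcp_rot: [-180.0, -0.0, 99.7]
wrist_force: [-0.4, 0.1, -3.0]
opening: 0.0149
time: 9.5
ee_pos: [0.6003, -0.1364, 0.124]
tcp_rot: [-180.0, -0.0, 99.7]
wrist_force: [-0.5, -0.6, -0.7]
opening: 0.015
time: 9.7
ee_pos: [0.6002, -0.1364, 0.1209]
tcp_rot: [-180.0, -0.0, 99.7]
wrist_force: [1.0, 0.2, -0.9]
opening: 0.0148
```

```bash

python3 -m creep '[[0,0,0.002,0,0,0,0],[0,0,0.002,0,0,0,0]]'
python3 -m creep '[[0,0,0.002,0,0,0,0],[0,0,0.002,0,0,0,0]]'
python3 - <<'E'
from h import *
import cv2
im=optics.camera("scene");cv2.imwrite("pics/s8.png",cv2.resize(im[40:230,230:400,::-1],None,fx=3.1,fy=3.1))
goto(.6,-.1355,.12,99.7)
for z in (.163,.175,.187): print((proj("scene",[.6,-.1355,z])-[230,40])*3.1)
E
```

```text
time: 9.9
ee_pos: [0.6003, -0.1364, 0.119]
tcp_rot: [-180.0, -0.0, 99.7]
wrist_force: [0.1, -0.8, -2.2]
opening: 0.0148
time: 10.1
ee_pos: [0.6006, -0.1364, 0.1182]
tcp_rot: [179.9, 0.0, 99.7]
wrist_force: [-1.9, 0.5, 4.0]
opening: 0.0152
q [-12.8  13.1  10.8  87.6  -0.  -22.5] pos [ 0.6006 -0.1365  0.1182] rot [179.9   0.   99.7] F [-0.4  0.6  4.6] M [0.06 0.24 0.03] t 10.15
shift [ 0.001  -0.0005 -0.0018] turn [ 0.0013  0.0006 -0.0001]
[251.5534 302.7604]
[251.5933 288.815 ]
[251.6339 274.6405]
```

View pics/s8.png

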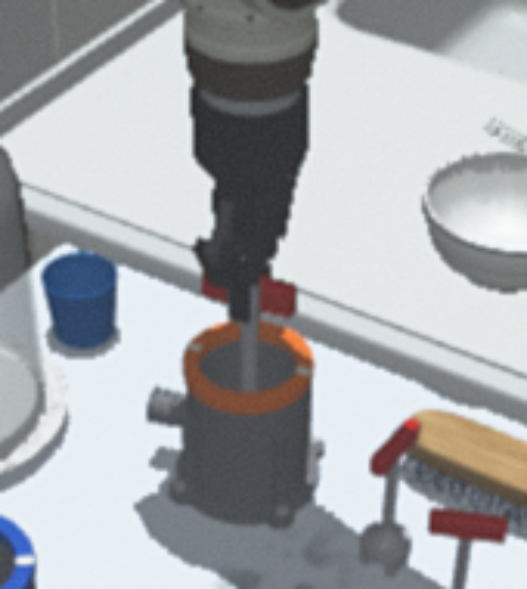

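The key is home: contact came at ee z≈0.118, where about 0.121 was predicted, and resting on top of the rib would have been about 0.137. Now I'll turn clockwise (+ about tool z).

```bash

python3 -m creep '[[0,0,0,0,0,0.1,0],[0,0,0,0,0,0.2,0],[0,0,0,0,0,0.3,0],[0,0,0,0,0,0.4,0],[0,0,0,0,0,0.5,0],[0,0,0,0,0,0.6,0],[0,0,0,0,0,0.7,0],[0,0,0,0,0,0.8,0]]' 100
python3 -c "
from h import *
goto(.6,-.1355,.1185,27)"
python3 -m creep '[[0,0,0,0,0,0.08,0],[0,0,0,0,0,0.16,0],[0,0,0,0,0,0.24,0],[0,0,0,0,0,0.32,0]]' 100
python3 -c "
from h import *
goto(.6,-.1355,.1185,27)"

```

```text
time: 10.95
ee_pos: [0.6007, -0.1359, 0.1182]
tcp_rot: [180.0, -0.1, 53.7]
wrist_force: [-0.0, 3.1, 5.8]
opening: 0.0146
q [-12.8  13.1  10.9  87.6   0.1  23.6] pos [ 0.6007 -0.1359  0.1182] rot [180.   -0.1  53.7] F [-0.   3.1  5.8] M [0.74 0.35 0.12] t 10.95
shift [-0.0001 -0.0008 -0.0003] turn [ 0.0003 -0.0016  0.4652]
time: 11.35
ee_pos: [0.6006, -0.1358, 0.1182]
tcp_rot: [180.0, -0.1, 35.4]
wrist_force: [-0.7, 2.8, 6.3]
opening: 0.0145
q [-12.8  13.1  10.9  87.7   0.1  41.9] pos [ 0.6006 -0.1358  0.1182] rot [180.   -0.1  35.4] F [-0.7  2.8  6.3] M [0.84 0.37 0.13] t 11.35
shift [-0.0003 -0.0006 -0.0003] turn [ 0.     -0.0015  0.1461]
```

Mz is about 0.12–0.13 N m, so the cap is following. I'll go on to the stop in small steps.

```bash

for k in 1; do python3 -m creep '[[0,0,0,0,0,0.05,0],[0,0,0,0,0,0.1,0]]'; done
python3 -c "
from h import *
goto(.6,-.1355,.1185,27)"
python3 -m creep '[[0,0,0,0,0,0.04,0],[0,0,0,0,0,0.04,0]]'
python3 -c "
from h import *
goto(.6,-.1355,.1185,27)"
```

```text
time: 11.55
ee_pos: [0.6006, -0.1358, 0.1183]
tcp_rot: [-180.0, -0.1, 29.7]
wrist_force: [-0.5, 2.6, 5.6]
opening: 0.0145
q [-12.8  13.1  10.9  87.7   0.1  47.5] pos [ 0.6006 -0.1358  0.1183] rot [-180.    -0.1   29.7] F [-0.5  2.6  5.6] M [0.72 0.42 0.13] t 11.55
shift [-0.0004 -0.0006 -0.0002] turn [-0.0001 -0.0016  0.0472]
time: 11.75
ee_pos: [0.6006, -0.1358, 0.1182]
tcp_rot: [-180.0, -0.1, 27.5]
wrist_force: [-1.0, 2.5, 5.8]
opening: 0.0147
q [-12.8  13.1  10.9  87.7   0.1  49.8] pos [ 0.6006 -0.1358  0.1182] rot [-180.    -0.1   27.5] F [-1.   2.5  5.8] M [ 0.86  0.36 -0.07] t 11.75
shift [-0.0004 -0.0006 -0.0003] turn [-0.0001 -0.0015  0.0079]
```

```bash

python3 -m creep '[[0,0,0,0,0,0.03,0],[0,0,0,0,0,0.03,0]]'
python3 -c "
from h import *
goto(.6,-.1355,.1185,27)"
```

```text
time: 11.95
ee_pos: [0.6006, -0.1358, 0.1182]
tcp_rot: [-180.0, -0.1, 25.8]
wrist_force: [-0.6, 3.6, 5.7]
opening: 0.0143
q [-12.8  13.1  10.9  87.7   0.1  51.5] pos [ 0.6006 -0.1358  0.1182] rot [-180.    -0.1   25.8] F [-0.6  3.6  5.7] M [ 0.81  0.36 -0.  ] t 11.95
shift [-0.0004 -0.0005 -0.0003] turn [-0.0002 -0.0016 -0.0217]
```

```bash

python3 -m creep '[[0,0,0,0,0,0.04,0],[0,0,0,0,0,0.04,0]]'
python3 -c "
from h import *
goto(.6,-.1355,.1185,27)"
python3 -m creep '[[0,0,0,0,0,0.04,0],[0,0,0,0,0,0.04,0]]'
python3 -c "
from h import *
goto(.6,-.1355,.1185,27)"
```

```text
time: 12.15
ee_pos: [0.6007, -0.1358, 0.1183]
tcp_rot: [-180.0, -0.1, 23.5]
wrist_force: [-1.2, 2.9, 5.9]
opening: 0.0146
q [-12.8  13.1  10.9  87.7   0.1  53.7] pos [ 0.6007 -0.1358  0.1183] rot [-180.    -0.1   23.5] F [-1.2  2.9  5.9] M [0.78 0.4  0.59] t 12.15
shift [-0.0005 -0.0005 -0.0002] turn [-0.0002 -0.0017 -0.0612]
time: 12.35
ee_pos: [0.6007, -0.1357, 0.1183]
tcp_rot: [-180.0, -0.1, 21.3]
wrist_force: [-0.8, 2.9, 6.5]
opening: 0.0146
q [-12.8  13.1  10.9  87.7   0.1  56. ] pos [ 0.6007 -0.1357  0.1183] rot [-180.    -0.1   21.3] F [-0.8  2.9  6.5] M [0.59 0.41 1.3 ] t 12.35
shift [-0.0006 -0.0005 -0.0002] turn [ 0.     -0.0016 -0.1001]
```

The stop is clear: Mz rose from 0.13 to 0.59 and then 1.3 N m. I'll relax the turn and open.

```bash

python3 -m creep '[[0,0,-0.001,0,0,-0.06,0],[0,0,-0.001,0,0,-0.08,0],[0,0,-0.001,0,0,-0.08,1],[0,0,-0.001,0,0,-0.08,1],[0,0,-0.001,0,0,-0.08,1],[0,0,-0.001,0,0,-0.08,1],[0,0,-0.001,0,0,-0.08,1],[0,0,-0.001,0,0,-0.08,1]]'
python3 -m creep '[[0,0,-0.02,0,0,0,1],[0,0,-0.05,0,0,0,1],[0,0,-0.08,0,0,0,1],[0,0,-0.11,0,0,0,1],[0,0,-0.14,0,0,0,1],[0,0,-0.17,0,0,0,1],[0,0,-0.17,0,0,0,1]]'
python3 - <<'E'
from h import *
import cv2
goto(.44,-.0,.29,21)
im=optics.camera("wrist");cv2.imwrite("pics/w9.png",im[:,:,::-1])
im=optics.camera("scene");cv2.imwrite("pics/s9.png",cv2.resize(im[40:230,230:400,::-1],None,fx=3.1,fy=3.1))
E
```

```text
time: 13.15
ee_pos: [0.6004, -0.1364, 0.1183]
tcp_rot: [180.0, 0.0, 25.8]
wrist_force: [-0.4, 0.5, -1.0]
opening: 0.0852
time: 13.85
ee_pos: [0.6011, -0.1366, 0.2926]
tcp_rot: [179.8, -0.3, 25.8]
wrist_force: [1.3, 0.1, -0.1]
opening: 0.0851
q [-12.8  18.6  37.3 108.4  -0.   51.4] pos [ 0.6011 -0.1366  0.2926] rot [179.8  -0.3  25.8] F [ 1.3  0.1 -0.1] M [ 0.   -0.02 -0.01] t 13.85
shift [-0.0857 -0.193   0.0015] turn [ 0.0036 -0.0049  0.0834]
```

View pics/w9.png

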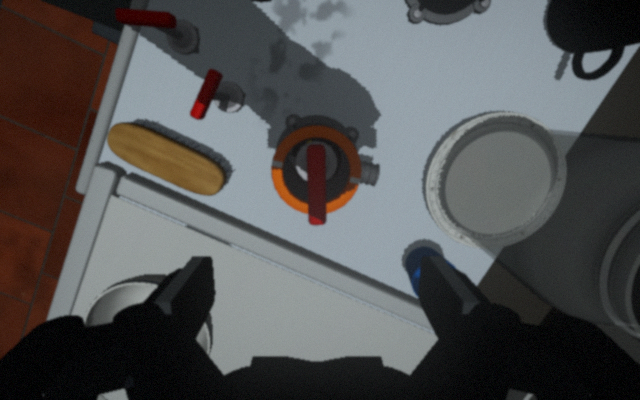

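View pics/s9.png

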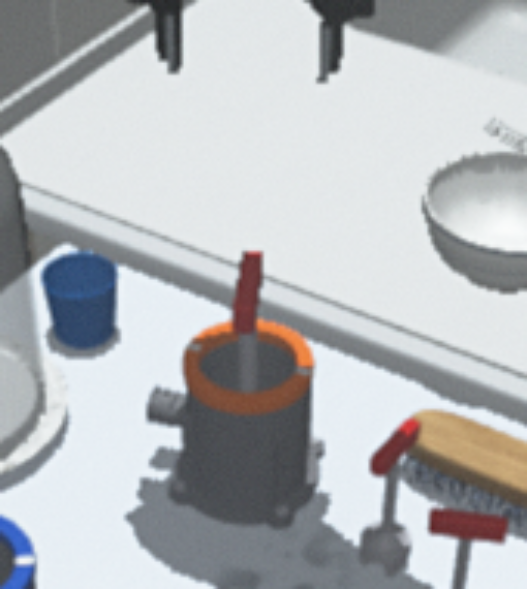

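The key stands upright and released. I'll withdraw so the top camera sees it for a last check.

```bash

python3 -m creep '[[-0.01,-0.025,0,0,0,0,1],[-0.025,-0.06,0,0,0,0,1],[-0.04,-0.095,0,0,0,0,1],[-0.06,-0.13,0,0,0,0,1],[-0.075,-0.165,0,0,0,0,1],[-0.085,-0.19,0,0,0,0,1],[-0.085,-0.19,0,0,0,0,1],[-0.085,-0.19,0,0,0,0,1]]'
python3 - <<'E'
from h import *
import cv2
im=optics.camera("top");cv2.imwrite("pics/t10.png",cv2.resize(im[70:210,230:450,::-1],None,fx=3.5,fy=3.5))
p=bot.get_obs();print(p["wrist_force"],p["qd"])
for X in([.6,-.1355,.187],[.6,-.1355,.115]):print((proj("top",X)-[230,70])*3.5)
E
```

```text
time: 14.75
ee_pos: [0.4408, -0.0021, 0.2874]
tcp_rot: [-180.0, 0.0, 25.8]
wrist_force: [0.4, 0.4, 0.3]
opening: 0.0856
[ 0.46161328 -0.06305573  0.07943973] [-0.63621979  1.22264292  0.99961584  0.22954153  0.01777981 -0.00755185]
[624.32980854 230.28287856]
[601.20638875 267.29421477]
```

View pics/t10.png

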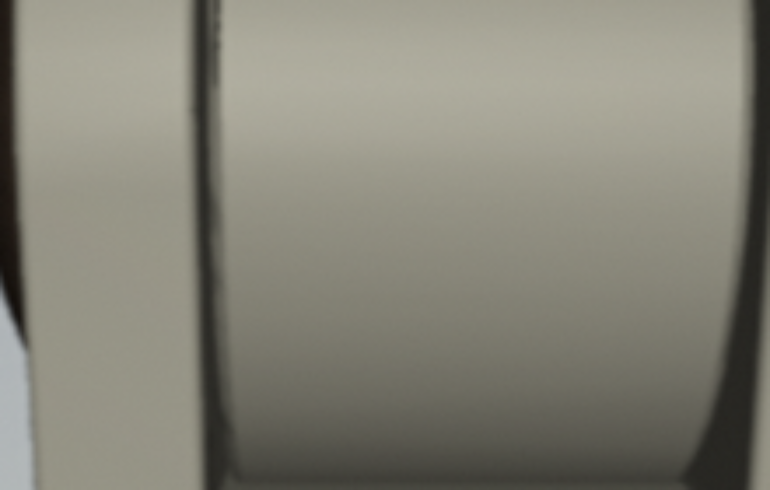

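```bash

python3 -m creep '[[0.01,-0.03,0,0,0,0,1],[0.02,-0.065,0,0,0,0,1],[0.03,-0.1,0,0,0,0,1],[0.04,-0.135,0,0,0,0,1],[0.05,-0.17,0,0,0,0,1],[0.055,-0.2,0,0,0,0,1],[0.06,-0.22,0,0,0,0,1],[0.06,-0.22,0,0,0,0,1]]'
python3 - <<'E'
from h import *
import cv2
im=optics.camera("top");cv2.imwrite("pics/t11.png",cv2.resize(im[70:210,230:450,::-1],None,fx=3.5,fy=3.5))
E
```

```text
time: 15.6
ee_pos: [0.3998, 0.2235, 0.2868]
tcp_rot: [-180.0, 0.1, 25.9]
wrist_force: [0.3, -1.2, -0.5]
opening: 0.0856
```

View pics/t11.png

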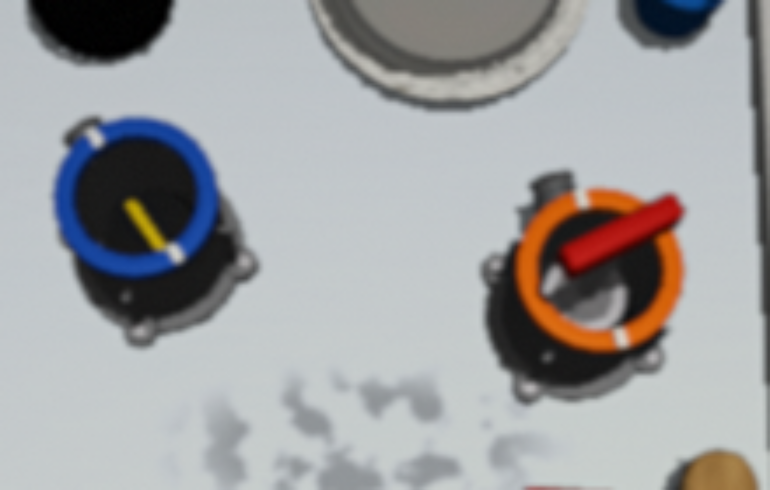

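In the top view the bar centre is at (622,233); (624,230) was predicted for a key that is home and upright. The blue pump's rib still lines up with its white marks. I'll hand the job in.

```bash
python3 -c "
from workcell import bot
o=bot.get_obs();print(o['time'],o['wrist_force']);bot.job_done()"
```

```text
15.65 [ 0.40602791 -0.36005266  0.56680268]
the job is handed in; nothing more can be done
```

I moved the large key from the dark cup into the orange-collared well and turned the cap clockwise to its stop. I then released the key and handed the job in at 15.65 s.

**First grasp missed:** the fingers shut above the bar because their tips end about 36 mm short of the TCP position the robot reports. The key was not disturbed, and the second try, about 36 mm lower, held it (opening 14.7 mm).

**Last checks:**
- **Key home:** the foot made contact at the expected height, about 2–3 mm lower than predicted. Resting on top of the rib would have been about 16 mm higher.
- **Cap at its stop:** the torque stayed near 0.13 N m while the cap turned, with one odd dip to about −0.07 and 0 just before the stop. It then rose to 0.59 and 1.3 N m near the angle I had predicted. I could not see the orange rib under the key, so this rests on torque and angle.
- **Key upright:** after release, the bar centre in the top view was within 4 pixels, in a 3.5× enlargement, of where an upright, home key should appear. The scene view agreed.
- **Blue-collared pump:** its rib still lines up with its white marks, so that cap was not turned.
- **Robot clear:** the gripper is open and well away, with near-zero wrist force.

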